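# Stand the syringe in its holder and draw the plunger half out

### The job

Take the wide steel syringe by its barrel and stand it upright, fully down, in the round well of the aluminium bench holder, and let go of it. Then take the plunger by its knob and draw it gently straight up by 45 mm, without jamming it or lifting the barrel out of the well, and finish while still holding the plunger there. Leave the slim syringe and the other things where they are.

Things in the scene. Friction and masses are not known exactly. Their poses are not given: they have to be found in the camera images.
- barrel: barrel of the wide syringe: plain steel cylinder, 44 mm in diameter, 110 mm tall, 0.4 kg, loose, standing upright on the worktop at the start, with fine dark scale lines round it. Open on top; its bore is 23 mm in diameter and 98 mm deep (floor 12 mm above the underside). Origin: centre of the underside; z up along the axis
- mouth (a point): centre of the barrel's open top, 110 mm above its underside
- plunger: plunger of the wide syringe: dark steel rod, 20 mm in diameter, 126 mm long with its knob, 0.12 kg, loose in the bore (about 1 mm play all round; sinks back when let go). Origin: centre of the rod's lower end, at the start on the bore floor 12 mm above the barrel's origin; z up. Its black ring, 53 mm above its lower end, is level with the mouth when drawn 45 mm
- knob (a point): centre of the plunger's grey grip knob, 30 mm in diameter, 22 mm tall, 115 mm above the plunger's lower end. At the start the knob's underside is 6 mm and its top 28 mm above the barrel's mouth
- holder: bench holder: aluminium block fixed to the worktop, 90 x 90 x 52 mm, a screw head at each corner, with one round upright well in the middle, 48 mm in diameter (2 mm play all round for the barrel) and 40 mm deep, with a 3 mm chamfer at its mouth. Origin: centre of the underside on the worktop
- well_floor (a point): centre of the well's floor, 12 mm above the worktop, 40 mm below the block's top
- slim_syringe: the other syringe, slimmer and shorter: steel, 32 mm in diameter, 106 mm tall with its small knob, standing loose on the worktop. To be left alone. Origin: centre of the underside
- beaker: small glass beaker, 54 x 60 x 70 mm, standing loose. To be left alone. Origin: centre of the underside
- dish: shallow round glass dish, 61 mm across, 15 mm high, loose. To be left alone. Origin: centre of the underside
- timer: white pocket timer with blue keys, 62 x 66 x 16 mm, lying loose. To be left alone. Origin: centre of the underside

How it is judged:
By the outcome, as a careful person would: the job done as asked, in the order asked, and still so for the second after the job is handed in, while the arm keeps its last pose, push and grip.
It also fails if it takes over 58 s, if anything falls off the work surface, if the arm or the gripper's body presses on something with over 40 N, if the wrist force passes 120 N, or if a joint passes its speed limit or range.

### The arm

A 6-joint arm with a two-finger parallel gripper is mounted at the origin on a cart in front of the work surface, level with it; the furniture and walls round the work are solid. World frame = base frame: x ahead of the robot, y to its left, z up, the work surface at z = 0. Lengths are in m, angles in rad, forces in N, time in s.
With the tool pointing down it reaches from about 0.325 to 0.9 m from the base axis. Payload 6.1 kg.
Tool frame: the origin (TCP) lies at the very end of the fingers, on their centre line; the grasp point (between the pads) lies 19 mm behind it (arm.hold_point_z is the distance from the TCP to the grasp point, in m); y points along the fingers, z is the direction in which the jaws open and shut, and the axes are right-handed (so a half turn about y gives the same grasp; the last joint's range is limited). The gripper opens to 85 mm and grips with 20 to 120 N. Pads are 22 mm wide; open, the fingers measure 114 mm over their backs; the gripper's body (76 mm by 85 mm) begins 54 mm behind the grasp point. The pads swing forward as they close: fully open they stand 13 mm farther back than shut.
Start: joints at [0.984, 0.22, 1.526, -0, 1.395, -0.126], TCP at [0.278, 0.56, 0.231] pointing down, gripper open.
Joint ranges: [-2.98, 2.98], [-0.91, 2.08], [0.09, 2.57], [-1.24, 4.39], [0.2, 2.65], [-2.68, 2.68]. Speed limits (rad/s): [2.57, 2.57, 3.01, 3.14, 3.14, 3.14].

### API

Orientations are given as a unit quaternion [x, y, z, w].
In Python, from station import arm gives the robot as it stands.
- The arm moves only by the tool carry_out, never from a script. Its argument "increments" is a list that holds one entry, the list of rows, each a list of 7 numbers: the turn, a rotation vector about the world's x, y, z each as a share of 30 degrees, from -1 to 1, then the shift along the world's x, y, z each as a share of 0.5 m, from -1 to 1, then the closure, from 0 (fully open) to 1 (shut). In form: [[[wx, wy, wz, x, y, z, hand], ...]]. A call has 1 to 20 rows; each row shifts and turns the pose as measured when the row begins; what a row does not reach is not made up. A row lasts 1/12 s, in which the tool goes at most 41.7 mm and 7.16 degrees, less where a joint would pass 70% of its speed; a pose out of reach is approached as far as the arm can. A call with a number of a shift or a turn outside -1 to 1 is refused whole. A call with a gripper value outside its range is refused whole. The fingers move at their own pace and stop on an object; "grip_force" is the grip in N (left out, the last holds). Time passes only in rows, so rows that do not move let the fingers close. It gives the time, the measured TCP pose, the force and the opening at its end, in the units of the state.
- arm.get_state(): the state, without advancing time (a new reading comes with each control period).
- arm.camera(name): name is "scene" or "top"; returns a dict with "image" (480x640x3 uint8, blue, green, red), "fovy" (degrees; the focal length in pixels is half the picture's height over the tangent of half this angle, whatever the lens; pixels are square), "cx", "cy" (the principal point, pixels), "R" (3x3) and "t" (3): a world point X has camera coordinates R X + t. Camera axes: x right, y down, z forward; pixel columns grow to the right and rows downward; lengths in m; the calibration is good to about 2 mm. A picture is of the moment at which its call begins. There is no depth.
- arm.hand_in(): hands the job in, once; it reports no verdict.
The state is a dict: "t": time; "q": joint angles; "joint_velocities": joint speeds; "effort": joint torques, N m; "tcp_pos": TCP position; "tcp_rot": TCP orientation; "force": force on the tool from outside, world axes, zero at the start; "torque": the same for the moment, N m; "opening": opening from 0.0 (shut) to 1.0 (fully open).
Only numpy, scipy, OpenCV 4.12 (cv2) and the standard library are available. Lean on these libraries where they do the work, as an engineer would, in place of code of your own. Each camera call takes 0.05 s, during which the arm holds its last target. There are 200 camera calls.

## Working session

There is one attempt and no reset: what is moved stays moved. The work goes in short steps, Python scripts to look and compute and a tool call to move; the robot and the scene stay as the last step left them, time stands still between calls to the robot, and variables do not carry over. Pictures are saved under pics/ and viewed, about 8 in all and at most 12, crops included, and the job is handed in when it is done.

Besides the shell and the picture viewer there is one more tool, called as name(argument=value, ...), one argument or row to a line, values as JSON. carry_out: Moves the arm, as the interface text tells. Its arguments: {"type":"object","properties":{"increments":{"type":"array"},"grip_force":{"type":"number"}},"required":["increments"]}

```bash
mkdir -p pics; ls; cat > h.py <<'E'
import numpy as np, cv2
from station import arm
def snap(n,f=None):
    c=arm.camera(n)
    if f: cv2.imwrite('pics/'+f,c["image"])
    return c
def ray(c,u,v):
    f=240/np.tan(np.radians(c["fovy"])/2)
    R=np.array(c["R"]);t=np.array(c["t"])
    return -R.T@t, R.T@np.array([(u-c["cx"])/f,(v-c["cy"])/f,1])
def atz(c,u,v,z):
    o,d=ray(c,u,v); return o+d*(z-o[2])/d[2]
def proj(c,X):
    f=240/np.tan(np.radians(c["fovy"])/2)
    p=np.array(c["R"])@np.array(X)+c["t"]; return c["cx"]+f*p[0]/p[2],c["cy"]+f*p[1]/p[2]
E
python3 - <<'E'
from h import *
for n in("scene","top"):
    c=snap(n,n+"1.png"); print(n,c["fovy"],c["cx"],c["cy"],np.round(c["R"],3).tolist(),np.round(c["t"],3), [k for k in c])
print(arm.get_state(),arm.hold_point_z)
E
```

```text
pics
scene 50.75995712691338 312.0745316811582 233.71624688448986 [[0.844, -0.536, 0.017], [-0.38, -0.62, -0.686], [0.378, 0.573, -0.727]] [-0.539  0.284  0.835] ['image', 'fovy', 'cx', 'cy', 'R', 't']
top 49.46402507553401 319.9094735656432 240.86440416759586 [[0.023, -1.0, 0.001], [-0.991, -0.023, -0.133], [0.133, 0.002, -0.991]] [-0.02   0.59   1.164] ['image', 'fovy', 'cx', 'cy', 'R', 't']
{'t': 0.1, 'q': array([ 9.83915021e-01,  2.21138087e-01,  1.52749038e+00, -6.68125748e-06,
        1.39469981e+00, -1.26078097e-01]), 'joint_velocities': array([ 0.00282753, -0.00247677, -0.00434971,  0.00114565, -0.00198823,
       -0.00057221]), 'effort': array([ 1.20735127e-03, -4.98245752e+01, -3.90541649e+01, -1.50669471e-04,
        5.71277953e-03, -5.22958658e-05]), 'tcp_pos': array([0.27760909, 0.55936002, 0.23031767]), 'tcp_rot': array([ 0.68899702, -0.16169244,  0.16126851, -0.68784528]), 'force': array([-0.16696571, -0.02725545, -0.01761722]), 'torque': array([0.00145567, 0.01043685, 0.04213628]), 'opening': 1.0001845913657315} 0.0187
```

View pics/scene1.png

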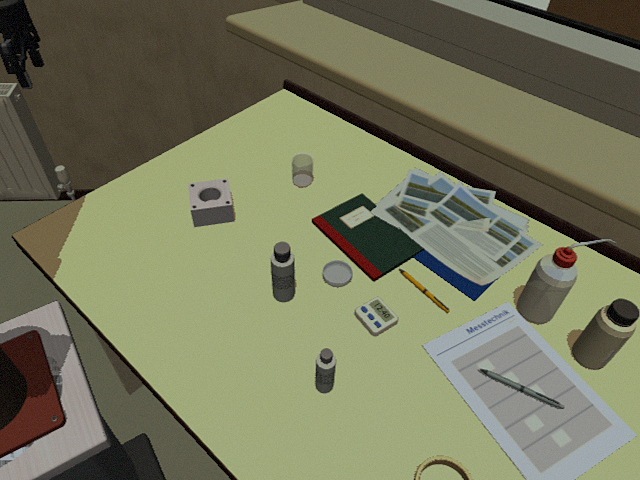

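View pics/top1.png

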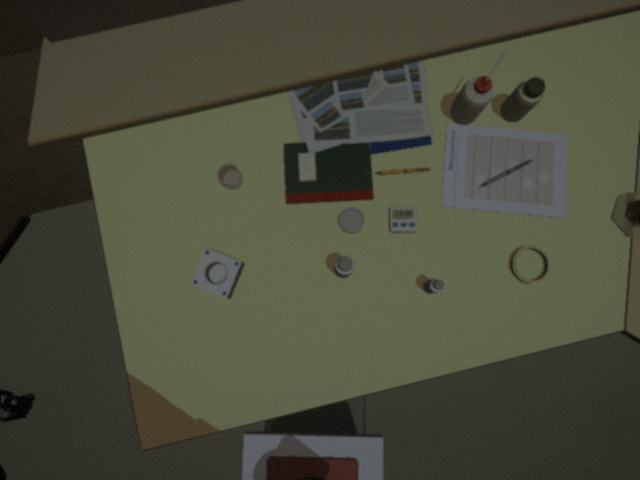

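The scene view shows the wide syringe at (283,272), the holder at (211,203) and the slim syringe at (325,370). In the top view they are at (345,264), (218,272) and (436,285). I'll zoom in on the two that matter.

```bash
python3 - <<'E'
from h import *
s=cv2.imread('pics/scene1.png');t=cv2.imread('pics/top1.png')
t=cv2.convertScaleAbs(t,alpha=1.8)
cr=lambda i,u,v,w,h,k:cv2.resize(i[v:v+h,u:u+w],None,fx=k,fy=k,interpolation=cv2.INTER_CUBIC)
# 400x300 tiles
a=cr(t,185,243,67,60,6)[:300,:400]
tile=lambda i,u,v:cv2.resize(i[v:v+60,u:u+80],(400,300),interpolation=cv2.INTER_CUBIC)
m=np.vstack([np.hstack([tile(t,180,243),tile(t,305,235)]),np.hstack([tile(s,171,175),tile(s,243,242)])])
cv2.imwrite('pics/crop1.png',m)
E
```

```text
(no output)
```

View pics/crop1.png

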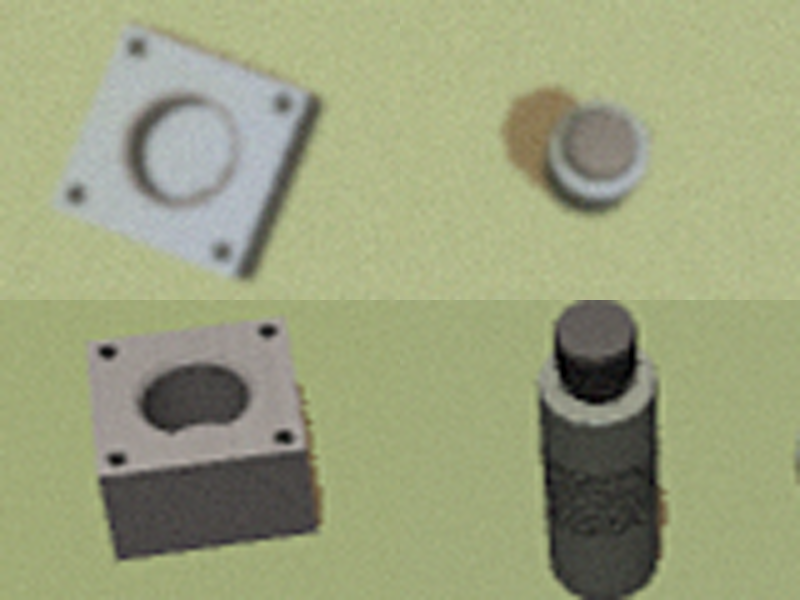

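```bash
python3 - <<'E'
from h import *
T=snap("top");S=snap("scene")
def m(c,u0,v0,x,y,z): return atz(c,u0+(x+.5)/5-.5,v0+(y+.5)/5-.5,z)
for c,u,v,P,hole in((T,180,243,[(136,47),(283,103),(222,250),(76,193)],(182,150)),(S,171,175,[(108,52),(268,31),(284,137),(117,160)],(194,98))):
    Q=np.array([m(c,u,v,x,y,.053) for x,y in P]);print("holder",Q.round(4)[:,:2].tolist(),Q.mean(0).round(4),"well",m(c,u,v,*hole,.052).round(4), np.linalg.norm(Q-np.roll(Q,1,0),axis=1).round(3), [np.degrees(np.arctan2(*(b-a)[1::-1])).round(1) for a,b in zip(Q,np.roll(Q,-1,0))])
print("knob",m(T,305,235,200,140,.138),m(S,243,242,196,28,.138))
print("mouth",m(T,305,235,197,150,.110),m(S,243,242,198,84,.110))
print("slim", atz(T,436,285,.106),atz(S,325,354,.106)," dish",atz(T,351,220,.015),"beaker",atz(T,231,178,.035),"timer",atz(T,403,220,.016))
for c in(T,S): print("tcp px",proj(c,arm.get_state()["tcp_pos"]))
from scipy.spatial.transform import Rotation as R
print(R.from_quat(arm.get_state()["tcp_rot"]).as_matrix().round(3))
E
```

```text
holder [[0.5568, 0.2501], [0.5328, 0.1821], [0.4658, 0.2066], [0.4899, 0.2738]] [0.5114 0.2282 0.053 ] well [0.5105 0.2271 0.052 ] [0.071 0.072 0.071 0.071] [np.float64(-109.4), np.float64(159.9), np.float64(70.3), np.float64(-19.4)]
holder [[0.4918, 0.2749], [0.5595, 0.2507], [0.5348, 0.1832], [0.4671, 0.2074]] [0.5133 0.229  0.053 ] well [0.5123 0.2277 0.052 ] [0.072 0.072 0.072 0.072] [np.float64(-19.7), np.float64(-110.1), np.float64(160.3), np.float64(69.9)]
knob [ 0.53200656 -0.05988455  0.138     ] [ 0.53337554 -0.06032992  0.138     ]
mouth [ 0.53025811 -0.05995399  0.11      ] [ 0.5322257  -0.06230476  0.11      ]
slim [ 0.49113487 -0.25918681  0.106     ] [ 0.49223986 -0.26470838  0.106     ]  dish [ 0.64510212 -0.07900418  0.015     ] beaker [0.73531955 0.20627792 0.035     ] timer [ 0.64780081 -0.20202757  0.016     ]
tcp px (np.float64(13.14991284996961), np.float64(385.9791110280744))
tcp px (np.float64(34.18652125314139), np.float64(82.3463454583287))
[[ 0.896 -0.001  0.445]
 [-0.445 -0.001  0.896]
 [-0.    -1.    -0.001]]
```

Both cameras agree within 2 mm:
- Syringe: about (0.532, -0.0605)
- Holder: about (0.512, 0.228). Its screws measure 71–72 mm apart, which fits a 90 mm block.

I'll move above the syringe at the present height and keep the tool vertical.

carry_out(
  increments=[
    [[0,0,0,0.028,-0.069,0,0],[0,0,0,0.028,-0.069,0,0],[0,0,0,0.028,-0.069,0,0],[0,0,0,0.028,-0.069,0,0],[0,0,0,0.028,-0.069,0,0],[0,0,0,0.028,-0.069,0,0],[0,0,0,0.028,-0.069,0,0],[0,0,0,0.028,-0.069,0,0],[0,0,0,0.028,-0.069,0,0],[0,0,0,0.028,-0.069,0,0],[0,0,0,0.028,-0.069,0,0],[0,0,0,0.028,-0.069,0,0],[0,0,0,0.028,-0.069,0,0],[0,0,0,0.028,-0.069,0,0],[0,0,0,0.028,-0.069,0,0],[0,0,0,0.028,-0.069,0,0],[0,0,0,0,0,0,0],[0,0,0,0,0,0,0]],
  ],
  grip_force=40,
)

```text
t: 1.7
tcp_pos: [0.5024, -0.0204, 0.2275]
tcp_rot: [0.69, -0.16, 0.16, -0.688]
force: [-0.0, 0.6, -1.0]
opening: 0.994
```

carry_out(
  increments=[
    [[0,0,0,0.03,-0.04,0,0],[0,0,0,0.029,-0.04,0,0],[0,0,0,0,0,0,0],[0,0,0,0,0,0,0]],
  ],
)

```text
t: 2.03
tcp_pos: [0.5316, -0.0592, 0.2268]
tcp_rot: [0.69, -0.16, 0.159, -0.688]
force: [-0.2, 0.9, 0.4]
opening: 1.002
```

```bash
python3 - <<'E'
from h import *
from scipy.spatial.transform import Rotation as R
s=arm.get_state();print(s["tcp_pos"].round(4),R.from_quat(s["tcp_rot"]).as_matrix().round(4).tolist())
S=snap("scene");T=snap("top")
print(proj(S,[.532,-.0605,.23]))
a=cv2.resize(S["image"][120:320,180:380],(400,400));b=cv2.convertScaleAbs(cv2.resize(T["image"][160:360,250:450],(400,400)),alpha=1.8)
cv2.imwrite('pics/hov.png',np.hstack([a,b]))
E
```

```text
[ 0.5316 -0.0592  0.2268] [[0.8983, -0.0017, 0.4394], [-0.4394, -0.0014, 0.8983], [-0.001, -1.0, -0.002]]
(np.float64(279.6653928411685), np.float64(210.37764946194488))
```

View pics/hov.png

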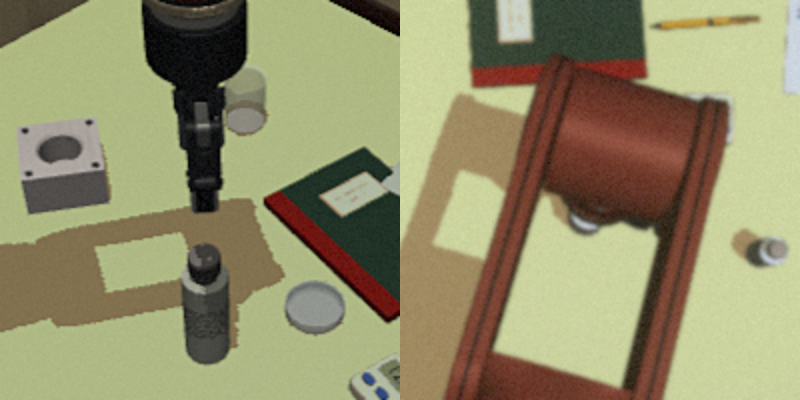

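The fingers straddle the syringe: in the left crop the tips are at (205,210), directly above the knob at (205,250). I'll descend in two stages.

carry_out(
  increments=[
    [[0,0,0,0,-0.002,-0.04,0],[0,0,0,0,0,-0.04,0],[0,0,0,0,0,-0.04,0],[0,0,0,0,0,-0.04,0],[0,0,0,0,0,-0.04,0],[0,0,0,0,0,-0.03,0],[0,0,0,0,0,0,0],[0,0,0,0,0,0,0]],
  ],
)

```text
t: 2.8
tcp_pos: [0.5282, -0.049, 0.1105]
tcp_rot: [0.69, -0.154, 0.156, -0.69]
force: [0.3, -0.0, 0.0]
opening: 0.999
```

carry_out(
  increments=[
    [[0,0,0,0.004,-0.013,0,0],[0,0,0,0.003,-0.01,0,0],[0,0,0,0,0,0,0]],
  ],
)

```text
t: 3.05
tcp_pos: [0.5329, -0.0599, 0.1134]
tcp_rot: [0.69, -0.152, 0.156, -0.69]
force: [-0.2, -0.3, -0.3]
opening: 0.996
```

carry_out(
  increments=[
    [[0,0,0,0,-0.002,-0.03,0],[0,0,0,0,-0.002,-0.03,0],[0,0,0,0,-0.002,-0.02,0],[0,0,0,0,0,0,0],[0,0,0,0,0,0,0]],
  ],
)

```text
t: 3.47
tcp_pos: [0.5382, -0.0658, 0.0787]
tcp_rot: [0.69, -0.148, 0.161, -0.69]
force: [0.6, -0.1, 0.6]
opening: 0.998
```

```bash
python3 - <<'E'
from h import *
from scipy.spatial.transform import Rotation as R
s=arm.get_state();print(s["tcp_pos"].round(4),R.from_quat(s["tcp_rot"]).as_matrix().round(4).tolist(),s["force"])
E
```

```text
[ 0.5382 -0.0658  0.0787] [[0.9041, 0.0173, 0.427], [-0.427, -0.0047, 0.9042], [0.0176, -0.9998, 0.0032]] [ 0.57530169 -0.06565407  0.62713218]
```

carry_out(
  increments=[
    [[0.009,0.033,0,-0.012,0.01,-0.012,0],[0,0,0,0,0,0,0]],
  ],
)

```text
t: 3.63
tcp_pos: [0.5325, -0.0609, 0.0736]
tcp_rot: [-0.69, 0.155, -0.155, 0.69]
force: [0.7, -0.4, -0.5]
opening: 0.998
```

```bash
cat >> h.py <<'E'
from scipy.spatial.transform import Rotation as Ro
def st(x,y,z):
    s=arm.get_state();M=Ro.from_quat(s["tcp_rot"]).as_matrix();w=np.cross(M[:,1],[0,0,-1])/.5236
    d=(np.array([x,y,z])-s["tcp_pos"])/.5
    print("t %.2f"%s["t"],"pos",s["tcp_pos"].round(4),"turn share",w.round(3),"shift share",d.round(4),"F",np.round(s["force"],1),"T",np.round(s["torque"],2),"open",round(s["opening"],3),"jaw",M[:,2].round(3),"qd",np.abs(s["joint_velocities"]).max().round(3))
E
python3 -c "
from h import *
st(.532,-.0605,.071)"
```

```text
t 3.63 pos [ 0.5325 -0.0609  0.0736] turn share [-0. -0. -0.] shift share [-0.0009  0.0007 -0.0053] F [ 0.7 -0.4 -0.5] T [ 0.03 -0.02  0.02] open 0.998 jaw [0.428 0.904 0.   ] qd 0.032
```

carry_out(
  increments=[
    [[0,0,0,0,0,-0.005,0.3],[0,0,0,0,0,0,0.4],[0,0,0,0,0,0,0.5],[0,0,0,0,0,0,0.6],[0,0,0,0,0,0,0.8],[0,0,0,0,0,0,0.8],[0,0,0,0,0,0,0.8],[0,0,0,0,0,0,0.8],[0,0,0,0,0,0,0.8],[0,0,0,0,0,0,0.8]],
  ],
  grip_force=60,
)

```text
t: 4.47
tcp_pos: [0.5332, -0.0608, 0.0724]
tcp_rot: [0.69, -0.154, 0.155, -0.69]
force: [-0.9, -1.0, -1.6]
opening: 0.509
```

```bash
python3 -c "
from h import *
st(.532,-.0605,.071)"
```

```text
t 4.47 pos [ 0.5332 -0.0608  0.0724] turn share [0.001 0.003 0.   ] shift share [-0.0024  0.0005 -0.0029] F [-0.9 -1.  -1.6] T [ 0.06  0.04 -0.01] open 0.509 jaw [0.427 0.904 0.   ] qd 0.001
```

The opening is 0.509 × 85 ≈ 43 mm, so the barrel is gripped. Now I'll lift it.

carry_out(
  increments=[
    [[0,0,0,0,0,0.02,0.8],[0,0,0,0,0,0.03,0.8],[0,0,0,0,0,0.04,0.8],[0,0,0,0,0,0.04,0.8],[0,0,0,0,0,0.04,0.8],[0,0,0,0,0,0.03,0.8],[0,0,0,0,0,0,0.8],[0,0,0,0,0,0,0.8]],
  ],
)

```text
t: 5.13
tcp_pos: [0.5245, -0.0581, 0.1707]
tcp_rot: [-0.69, 0.161, -0.148, 0.69]
force: [-0.5, 0.2, -6.8]
opening: 0.513
```

```bash
python3 -c "
from h import *
st(.512,.228,.17)"
```

```text
t 5.13 pos [ 0.5245 -0.0581  0.1707] turn share [-0.009 -0.032 -0.   ] shift share [-0.0249  0.5721 -0.0014] F [-0.5  0.2 -6.8] T [ 0.05 -0.01  0.03] open 0.513 jaw [ 0.427  0.904 -0.003] qd 0.019
```

carry_out(
  increments=[
    [[-0.009,-0.032,0,-0.002,0.03,0,0.8],[0,0,0,-0.003,0.05,0,0.8],[0,0,0,-0.003,0.06,0,0.8],[0,0,0,-0.003,0.06,0,0.8],[0,0,0,-0.003,0.06,0,0.8],[0,0,0,-0.003,0.06,0,0.8],[0,0,0,-0.003,0.06,0,0.8],[0,0,0,-0.003,0.06,0,0.8],[0,0,0,-0.002,0.05,0,0.8],[0,0,0,0,0.03,0,0.8],[0,0,0,0,0,0,0.8],[0,0,0,0,0,0,0.8]],
  ],
)

```text
t: 6.13
tcp_pos: [0.4964, 0.2113, 0.1503]
tcp_rot: [0.693, -0.166, 0.146, -0.686]
force: [0.7, 0.3, -6.3]
opening: 0.51
```

```bash
python3 -c "
from h import *
st(.512,.228,.17)"
```

```text
t 6.13 pos [0.4964 0.2113 0.1503] turn share [ 0.007 -0.057  0.   ] shift share [0.0311 0.0334 0.0394] F [ 0.7  0.3 -6.3] T [-0.02 -0.03 -0.  ] open 0.51 jaw [ 0.43   0.903 -0.016] qd 0.03
```

carry_out(
  increments=[
    [[0.007,-0.057,0,0.016,0.017,0.006,0.8],[0,0,0,0.015,0.016,0,0.8],[0,0,0,0,0,0,0.8],[0,0,0,0,0,0,0.8]],
  ],
)

```text
t: 6.47
tcp_pos: [0.5115, 0.2261, 0.1498]
tcp_rot: [0.69, -0.157, 0.157, -0.689]
force: [-0.3, -0.1, -5.9]
opening: 0.505
```

```bash
python3 -c "
from h import *
st(.512,.228,.14)"
```

```text
t 6.47 pos [0.5115 0.2261 0.1498] turn share [ 0.004 -0.002  0.   ] shift share [ 0.0011  0.0037 -0.0195] F [-0.3 -0.1 -5.9] T [ 0.02 -0.    0.02] open 0.505 jaw [ 0.432  0.902 -0.002] qd 0.02
```

```bash
python3 - <<'E'
from h import *
S=snap("scene","s3.png");T=snap("top","t3.png")
a=cv2.resize(S["image"][120:240,160:260],(500,600),interpolation=cv2.INTER_CUBIC)
b=cv2.convertScaleAbs(cv2.resize(T["image"][210:330,190:250],(300,600),interpolation=cv2.INTER_CUBIC),alpha=1.8)
# predicted axis line points for TCP-centred barrel
p=arm.get_state()["tcp_pos"]
for z in(.0774,.1874): 
    u,v=proj(S,[p[0],p[1],z]);print("axis",z,(u+.5-160)*5-.5,(v+.5-120)*5-.5)
u,v=proj(S,[.512,.228,.052]);print("well",(u+.5-160)*5-.5,(v+.5-120)*5-.5)
cv2.imwrite('pics/c3.png',np.hstack([a,b]))
E
```

```text
axis 0.0774 241.13648295646112 332.60939985350205
axis 0.1874 205.03719692489977 127.02242012456975
well 248.16530556812137 372.8051350866626
```

View pics/c3.png

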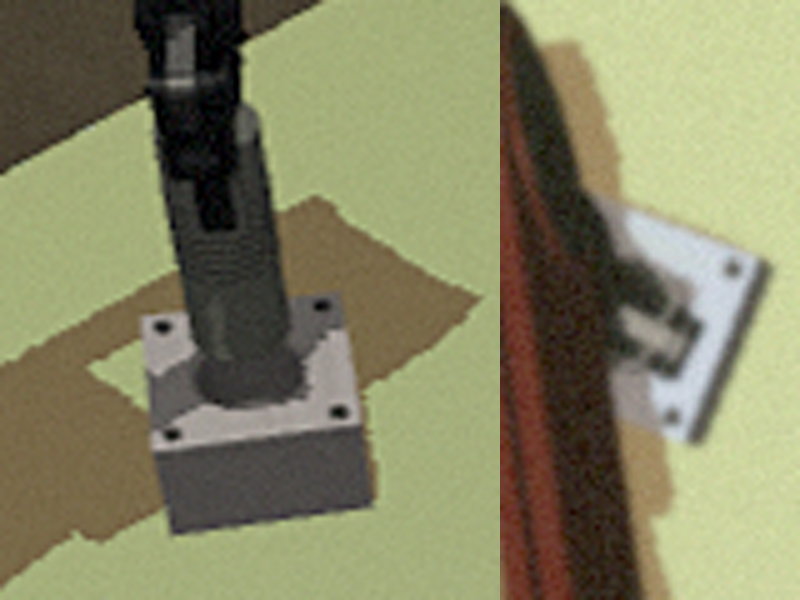

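The barrel hangs straight. Its lower axis is at about (241,335) in the left crop, where the prediction was (241,333), and the well is just below it. I'll go down to just above the mouth and correct there.

carry_out(
  increments=[
    [[0.004,-0.002,0,0.003,0.004,-0.02,0.8],[0,0,0,0,0,-0.015,0.8],[0,0,0,0,0,0,0.8],[0,0,0,0,0,0,0.8]],
  ],
)

```text
t: 6.9
tcp_pos: [0.5128, 0.2264, 0.1304]
tcp_rot: [-0.689, 0.158, -0.158, 0.689]
force: [0.1, 0.2, -5.4]
opening: 0.508
```

```bash
python3 -c "
from h import *
st(.5128,.228,.130)"
```

```text
t 6.90 pos [0.5128 0.2264 0.1304] turn share [0.    0.001 0.   ] shift share [-0.0001  0.0032 -0.0008] F [ 0.1  0.2 -5.4] T [ 0.   -0.01  0.04] open 0.508 jaw [0.435 0.9   0.   ] qd 0.019
```

carry_out(
  increments=[
    [[0,0,0,0,0.003,-0.004,0.8],[0,0,0,0,0,-0.008,0.8],[0,0,0,0,0,-0.008,0.8],[0,0,0,0,0,0,0.8]],
  ],
)

```text
t: 7.23
tcp_pos: [0.5125, 0.2277, 0.1191]
tcp_rot: [0.689, -0.158, 0.158, -0.689]
force: [-1.3, -0.7, -6.7]
opening: 0.505
```

```bash
python3 -c "
from h import *
st(.5128,.228,.112)"
```

```text
t 7.23 pos [0.5125 0.2277 0.1191] turn share [ 0.001 -0.     0.   ] shift share [ 0.0006  0.0006 -0.0141] F [-1.3 -0.7 -6.7] T [0.   0.06 0.02] open 0.505 jaw [ 0.435  0.9   -0.   ] qd 0.006
```

The bottom is now about 5 mm inside the mouth with very low forces, so I'll continue.

carry_out(
  increments=[
    [[0,0,0,0,0,-0.008,0.8],[0,0,0,0,0,-0.008,0.8],[0,0,0,0,0,-0.008,0.8],[0,0,0,0,0,0,0.8]],
  ],
)

```text
t: 7.57
tcp_pos: [0.5126, 0.2279, 0.1059]
tcp_rot: [0.689, -0.158, 0.158, -0.689]
force: [-0.6, -0.1, -6.8]
opening: 0.506
```

```bash
python3 -c "
from h import *
st(.5128,.228,.095)"
```

```text
t 7.57 pos [0.5126 0.2279 0.1059] turn share [0.001 0.    0.   ] shift share [ 0.0005  0.0002 -0.0218] F [-0.6 -0.1 -6.8] T [-0.05  0.06 -0.  ] open 0.506 jaw [ 0.435  0.9   -0.   ] qd 0.007
```

carry_out(
  increments=[
    [[0,0,0,0,0,-0.009,0.8],[0,0,0,0,0,-0.009,0.8],[0,0,0,0,0,-0.009,0.8],[0,0,0,0,0,-0.006,0.8],[0,0,0,0,0,0,0.8]],
  ],
)

```text
t: 7.98
tcp_pos: [0.5126, 0.2278, 0.0875]
tcp_rot: [0.689, -0.158, 0.158, -0.689]
force: [0.1, -0.8, -6.7]
opening: 0.508
```

```bash
python3 -c "
from h import *
st(.5128,.228,.0844)"
```

```text
t 7.98 pos [0.5126 0.2278 0.0875] turn share [0.001 0.    0.   ] shift share [ 0.0004  0.0003 -0.0061] F [ 0.1 -0.8 -6.7] T [ 0.02  0.01 -0.01] open 0.508 jaw [ 0.435  0.9   -0.   ] qd 0.003
```

carry_out(
  increments=[
    [[0,0,0,0,0,-0.003,0.8],[0,0,0,0,0,-0.003,0.8],[0,0,0,0,0,-0.002,0.8],[0,0,0,0,0,0,0.8]],
  ],
)

```text
t: 8.32
tcp_pos: [0.5133, 0.2278, 0.0849]
tcp_rot: [0.689, -0.157, 0.158, -0.689]
force: [-0.3, 0.5, -7.1]
opening: 0.507
```

```bash
python3 -c "
from h import *
st(.5128,.228,.0844)"
```

```text
t 8.32 pos [0.5133 0.2278 0.0849] turn share [0.001 0.002 0.   ] shift share [-0.0011  0.0003 -0.001 ] F [-0.3  0.5 -7.1] T [-0.03 -0.    0.  ] open 0.507 jaw [0.435 0.901 0.   ] qd 0.006
```

carry_out(
  increments=[
    [[0,0,0,0,0,-0.003,0.8],[0,0,0,0,0,0,0.8]],
  ],
)

```text
t: 8.48
tcp_pos: [0.5145, 0.228, 0.0847]
tcp_rot: [-0.689, 0.156, -0.159, 0.69]
force: [-0.2, -0.6, -6.2]
opening: 0.505
```

```bash
python3 -c "
from h import *
st(.5128,.228,.0844)"
```

```text
t 8.48 pos [0.5145 0.228  0.0847] turn share [0.    0.007 0.   ] shift share [-0.0033 -0.     -0.0005] F [-0.2 -0.6 -6.2] T [ 0.02  0.03 -0.02] open 0.505 jaw [0.435 0.901 0.002] qd 0.004
```

carry_out(
  increments=[
    [[0,0.007,0,-0.003,0,-0.003,0.8],[0,0,0,0,0,0,0.8]],
  ],
)

```text
t: 8.65
tcp_pos: [0.5146, 0.2282, 0.0846]
tcp_rot: [-0.689, 0.156, -0.159, 0.69]
force: [-0.8, -0.8, -6.4]
opening: 0.504
```

```bash
python3 -c "
from h import *
st(.5128,.228,.0844)"
```

```text
t 8.65 pos [0.5146 0.2282 0.0846] turn share [-0.001  0.007  0.   ] shift share [-0.0036 -0.0004 -0.0003] F [-0.8 -0.8 -6.4] T [-0.03  0.18 -0.03] open 0.504 jaw [0.435 0.901 0.002] qd 0.005
```

It's within 0.3 mm of the expected seated height, so I'll release.

carry_out(
  increments=[
    [[0,0,0,0,0,0,0.45],[0,0,0,0,0,0,0.4],[0,0,0,0,0,0,0.3],[0,0,0,0,0,0,0.2],[0,0,0,0,0,0,0.1],[0,0,0,0,0,0,0],[0,0,0,0,0,0,0]],
  ],
)

```text
t: 9.23
tcp_pos: [0.5165, 0.2294, 0.0863]
tcp_rot: [-0.688, 0.155, -0.16, 0.691]
force: [0.8, 0.3, -0.3]
opening: 1.002
```

```bash
python3 -c "
from h import *
st(.5128,.228,.120)
S=snap('scene','s4.png')
cv2.imwrite('pics/c4.png',cv2.resize(S['image'][120:240,150:270],(600,600),interpolation=cv2.INTER_CUBIC))
for z in(.122,.15): print(proj(S,[.5128,.228,z]))"
```

```text
t 9.23 pos [0.5165 0.2294 0.0863] turn share [-0.006  0.015  0.   ] shift share [-0.0075 -0.0027  0.0674] F [ 0.8  0.3 -0.3] T [ 0.   -0.03  0.01] open 1.002 jaw [0.435 0.9   0.006] qd 0.003
(np.float64(205.2648528558404), np.float64(169.44839192972955))
(np.float64(203.42794035030687), np.float64(158.94678155182078))
```

View pics/c4.png

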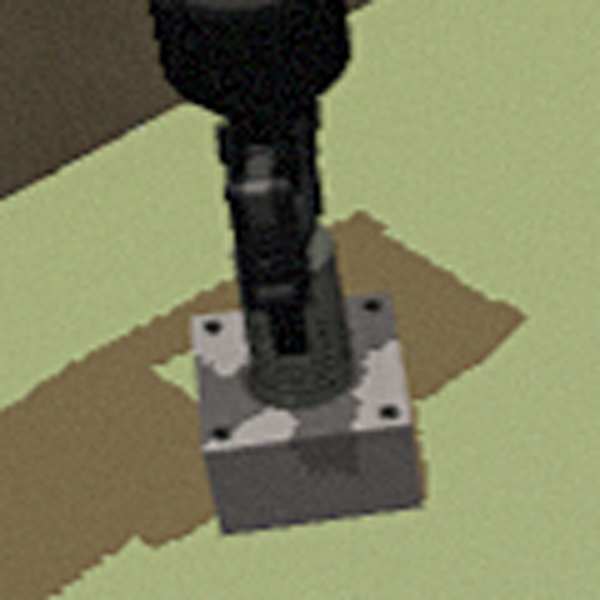

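The barrel stands in the well. In the crop its base is at about (300,385), centred among the screws. Next I'll raise the fingers to knob height and recentre.

carry_out(
  increments=[
    [[-0.006,0.015,0,-0.006,-0.002,0.02,0],[0,0,0,0,0,0.02,0],[0,0,0,0,0,0.02,0],[0,0,0,0,0,0.01,0],[0,0,0,0,0,0,0],[0,0,0,0,0,0,0]],
  ],
)

```text
t: 9.78
tcp_pos: [0.5136, 0.2284, 0.124]
tcp_rot: [-0.689, 0.157, -0.158, 0.689]
force: [0.6, 0.4, 0.2]
opening: 0.998
```

```bash
python3 -c "
from h import *
st(.5136,.2285,.123)"
```

```text
t 9.78 pos [0.5136 0.2284 0.124 ] turn share [-0.     0.002  0.   ] shift share [-0.0001  0.0002 -0.002 ] F [0.6 0.4 0.2] T [-0.    0.06  0.01] open 0.998 jaw [0.435 0.9   0.001] qd 0.013
```

Well aligned. I'll close gently on the knob.

carry_out(
  increments=[
    [[0,0,0,0,0,0,0.3],[0,0,0,0,0,0,0.4],[0,0,0,0,0,0,0.5],[0,0,0,0,0,0,0.55],[0,0,0,0,0,0,0.6],[0,0,0,0,0,0,0.65],[0,0,0,0,0,0,0.7],[0,0,0,0,0,0,0.8],[0,0,0,0,0,0,0.8],[0,0,0,0,0,0,0.8],[0,0,0,0,0,0,0.8]],
  ],
  grip_force=30,
)

```text
t: 10.7
tcp_pos: [0.5131, 0.2283, 0.1228]
tcp_rot: [0.689, -0.158, 0.158, -0.689]
force: [0.7, -0.1, 0.1]
opening: 0.34
```

```bash
python3 -c "
from h import *
st(.5136,.2285,.168)
S=snap('scene','s5.png')
cv2.imwrite('pics/c5.png',cv2.resize(S['image'][120:240,150:270],(600,600),interpolation=cv2.INTER_CUBIC))"
```

```text
t 10.70 pos [0.5131 0.2283 0.1228] turn share [ 0.    -0.001  0.   ] shift share [0.0011 0.0005 0.0905] F [ 0.7 -0.1  0.1] T [ 0.01  0.04 -0.02] open 0.34 jaw [ 0.435  0.9   -0.   ] qd 0.002
```

View pics/c5.png

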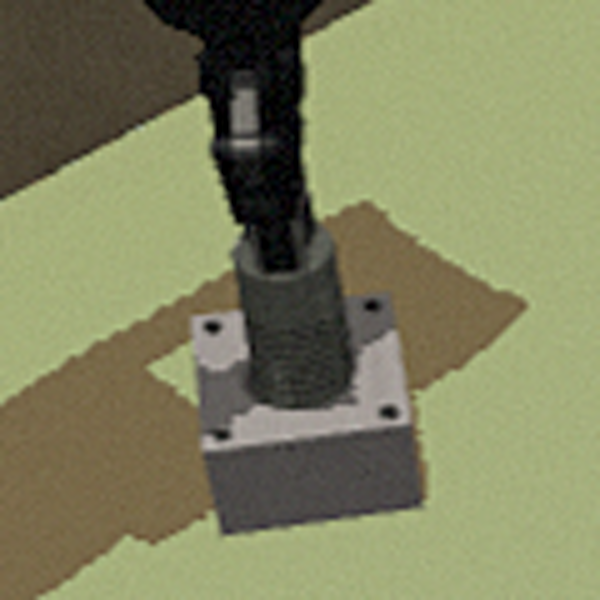

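The knob is gripped at about 29 mm opening. The barrel mouth is at about (283,250) in the crop, i.e. pixel (206,170), and the prediction for a fully seated barrel was (205,169). I'll draw in small steps.

carry_out(
  increments=[
    [[0,0,0,0,0,0.006,0.8],[0,0,0,0,0,0.006,0.8],[0,0,0,0,0,0,0.8]],
  ],
)

```text
t: 11.0
tcp_pos: [0.5123, 0.228, 0.1282]
tcp_rot: [0.69, -0.159, 0.157, -0.689]
force: [-0.6, -0.3, -1.1]
opening: 0.341
```

```bash
python3 -c "
from h import *
st(.5131,.2283,.1678)"
```

```text
t 11.00 pos [0.5123 0.228  0.1282] turn share [ 0.002 -0.005  0.   ] shift share [0.0017 0.0006 0.0792] F [-0.6 -0.3 -1.1] T [ 0.   -0.    0.04] open 0.341 jaw [ 0.435  0.9   -0.002] qd 0.006
```

The force change is about -1.2 N, which is the plunger's weight alone. I'll continue with drift compensation.

carry_out(
  increments=[
    [[0.002,-0.005,0,0.002,0.001,0.006,0.8],[0,-0.002,0,0.001,0,0.006,0.8],[0,-0.002,0,0.001,0,0.006,0.8],[0,0,0,0,0,0,0.8]],
  ],
)

```text
t: 11.33
tcp_pos: [0.514, 0.2284, 0.1377]
tcp_rot: [-0.689, 0.157, -0.158, 0.689]
force: [-0.1, -0.3, -1.3]
opening: 0.341
```

```bash
python3 -c "
from h import *
st(.5131,.2283,.1678)"
```

```text
t 11.33 pos [0.514  0.2284 0.1377] turn share [0.    0.003 0.   ] shift share [-0.0018 -0.0002  0.0602] F [-0.1 -0.3 -1.3] T [0.06 0.1  0.06] open 0.341 jaw [0.435 0.9   0.001] qd 0.005
```

carry_out(
  increments=[
    [[0,0.002,0,-0.001,0,0.006,0.8],[0,0,0,0,0,0.006,0.8],[0,0,0,0,0,0.006,0.8],[0,0,0,0,0,0,0.8]],
  ],
)

```text
t: 11.67
tcp_pos: [0.5135, 0.2284, 0.1479]
tcp_rot: [-0.689, 0.157, -0.158, 0.689]
force: [-0.1, 0.3, -1.9]
opening: 0.34
```

```bash
python3 -c "
from h import *
st(.5131,.2283,.1678)"
```

```text
t 11.67 pos [0.5135 0.2284 0.1479] turn share [-0.     0.002  0.   ] shift share [-0.0009 -0.0003  0.0398] F [-0.1  0.3 -1.9] T [ 0.07 -0.04 -0.02] open 0.34 jaw [0.435 0.9   0.   ] qd 0.006
```

carry_out(
  increments=[
    [[0,0,0,0,0,0.006,0.8],[0,0,0,0,0,0.006,0.8],[0,0,0,0,0,0.006,0.8],[0,0,0,0,0,0,0.8]],
  ],
)

```text
t: 12.0
tcp_pos: [0.5136, 0.2284, 0.158]
tcp_rot: [-0.689, 0.157, -0.158, 0.689]
force: [0.1, -0.1, -1.8]
opening: 0.344
```

```bash
python3 -c "
from h import *
st(.5131,.2283,.1678)"
```

```text
t 12.00 pos [0.5136 0.2284 0.158 ] turn share [-0.     0.002  0.   ] shift share [-0.001  -0.0003  0.0196] F [ 0.1 -0.1 -1.8] T [-0.   -0.03 -0.04] open 0.344 jaw [0.435 0.9   0.001] qd 0.004
```

carry_out(
  increments=[
    [[0,0,0,0,0,0.006,0.8],[0,0,0,0,0,0.006,0.8],[0,0,0,0,0,0.005,0.8],[0,0,0,0,0,0,0.8],[0,0,0,0,0,0,0.8]],
  ],
)

```text
t: 12.42
tcp_pos: [0.5137, 0.2285, 0.1677]
tcp_rot: [-0.689, 0.157, -0.158, 0.689]
force: [0.1, 0.3, -1.0]
opening: 0.339
```

```bash
python3 -c "
from h import *
st(.5131,.2283,.1678)
S=snap('scene','s6.png')
i=S['image'][110:230,150:270]
i=cv2.convertScaleAbs(i,alpha=1.6)
cv2.imwrite('pics/c6.png',cv2.resize(i,(600,600),interpolation=cv2.INTER_CUBIC))
for z in(.122,.012+.012+.045+.053): print(proj(S,[.5131,.2283,z]))
print(atz(S,206.3,169.6,.122))"
```

```text
t 12.42 pos [0.5137 0.2285 0.1677] turn share [-0.001  0.003  0.   ] shift share [-0.0011 -0.0003  0.0002] F [ 0.1  0.3 -1. ] T [-0.    0.03 -0.01] open 0.339 jaw [0.435 0.9   0.001] qd 0.005
(np.float64(205.3370299502951), np.float64(169.32383262730616))
(np.float64(205.3370299502951), np.float64(169.32383262730616))
[0.51445702 0.22641084 0.122     ]
```

View pics/c6.png

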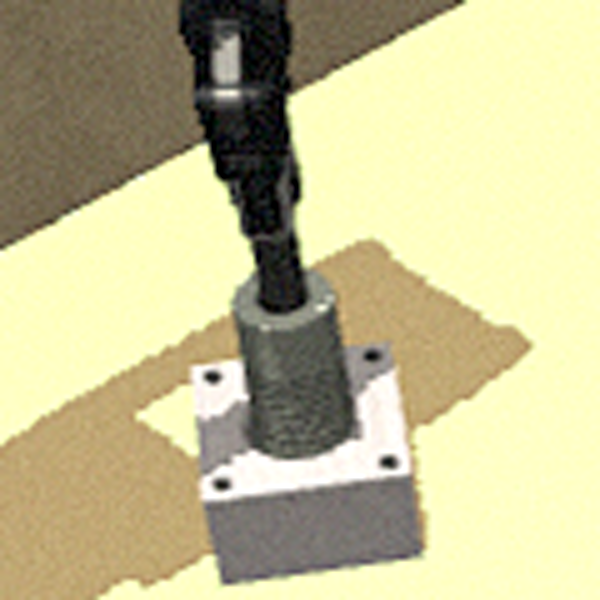

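The rod is drawn out and the barrel mouth is unmoved at (284,300) in this crop, which is 10 px higher up the image, so it matches the last one. The TCP rose 44.9 mm with only the plunger's weight on the wrist. I'll hand in.

```bash
python3 -c "
from h import *
print(arm.hand_in()); st(.5131,.2283,.1678)"
```

```text
the job is handed in; nothing more can be done
None
the job is handed in; nothing more can be done
```

The wide syringe is standing in the holder's well and its barrel has been released. The plunger is drawn up by its knob and was still held there, with a 30 N grip, when I handed in at 12.4 s.

- **Seating:** when I let go, the gripper was within 0.3 mm of the height expected for a fully seated barrel. In the picture, the mouth is about 1 px from where a fully seated barrel should show it.
- **Draw:** the gripper rose 44.9 mm. The wrist felt only 1–2 N downward, about the plunger's own weight, so nothing points to jamming. The mouth stayed at the same place in the picture, so the barrel was not lifted. The gripper was about 1 mm or less off the line it started on, and nearly vertical.
- **Not confirmed:** I never felt a clear contact force when the barrel reached the well floor. It settled the last fraction of a millimetre on release. I also couldn't make out the plunger's black ring at the mouth, so the 45 mm rests on the gripper's travel and a steady grip opening.
- **Other items:** the arm did not go near the slim syringe, beaker, dish or timer at their height. I did not re-measure their positions at the end.

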